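# Put the gauge rod away, changing grip on the V-blocks

### The arm

A 7-joint arm with a two-finger parallel gripper is mounted at the origin on the work surface. World frame = base frame: x ahead of the robot, y to its left, z up, the work surface at z = 0. Lengths are in m, angles in rad, forces in N, time in s.
With the tool pointing down it reaches from about 0.425 to 0.875 m from the base axis. Payload 4.7 kg.
Tool frame: the origin (TCP) lies on the centre line of the jaws, within the pads' length; the fingertips stand 17 mm ahead of it and the grasp point (between the pads) lies 2 mm behind it (robot.tip_reach is the distance from the TCP to the fingertips, in m); z points along the fingers, y is the line along which they close (so a half turn about z gives the same grasp; the last joint's range is limited). The gripper opens to 87 mm and grips with 3 to 60 N. Pads are 19 mm wide; open, the fingers measure 117 mm over their backs; the gripper's body (75 mm by 190 mm) begins 51 mm behind the grasp point.
Start: joints at [-1.139, 0.321, -0.07, 1.45, 0.023, 1.371, -0.057], TCP at [0.264, 0.594, 0.24] pointing down, gripper open.
Joint ranges: [-2.86, 2.86], [-0.3, 2.09], [-1.38, 1.24], [0.06, 2.45], [-1.56, 4.7], [0.09, 2.05], [-2.69, 2.69]. Speed limits (rad/s): [2.57, 2.57, 3.14, 3.14, 3.14, 3.14, 3.14].

### API

Orientations are given as a unit quaternion [w, x, y, z].
In Python, from workcell import robot, vision gives the robot as it stands. The module is installed in compiled form; this text tells all that it offers.
- The arm moves only by the shell command python3 -m inch 'ROWS' [OPENING] [FORCE]. ROWS is JSON, a list of rows, each an object of numbers: "tx", "ty", "tz": the shift along the world's x, y, z in mm; "turn": the turn about the world's z in degrees. In form: [{"tx": .., "ty": .., "tz": .., "turn": ..}, ...]. A call has 1 to 12 rows; each row is the pose to reach, as a shift and turn from the pose commanded when the call began; what a row does not reach only later rows make up. A row lasts 1/8 s, in which the tool goes at most 62.5 mm and 10.7 degrees, less where a joint would pass 70% of its speed; a pose out of reach is approached as far as the arm can. A call with a gripper value outside its range is refused whole. OPENING is the finger opening in mm, from 0 to 87, set as the call begins (- or left out, the last holds). The fingers move at their own pace and stop on an object; FORCE is the grip in N (left out, the last holds). Time passes only in rows, so rows that repeat a pose let the fingers close. It gives the time, the measured TCP pose, the force, the opening and the grip force at its end, in the units of the state.
- robot.read_state(): the state, without advancing time (a new reading comes with each control period).
- vision.get_image(name): name is "side" or "top" or "wrist"; returns a dict with "frame" (480x640x3 uint8, red, green, blue), "range_z" (480x640 float32, m along the optical axis (not along the pixel's ray), 0 where there is no reading), "vfov" (degrees; the focal length in pixels is half the picture's height over the tangent of half this angle, whatever the lens; pixels are square), "cx", "cy" (the principal point, pixels), "distortion" ([k1, k2, p1, p2, k3] as OpenCV has them; the pictures are not rectified), "R" (3x3) and "t" (3): a world point X has camera coordinates R X + t; the wrist camera has in their place "T_tool_cam" (4x4, takes a point from camera to tool coordinates, whose origin is the TCP and whose axes are the flange's). Camera axes: x right, y down, z forward; pixel columns grow to the right and rows downward; lengths in m; the calibration is good to about 2 mm. A picture is of the moment at which its call begins: read the wrist's pose just before it.
- robot.close_job(): hands the job in; it is judged then, once.
The state is a dict: "time_s": time; "joints": joint angles; "dq": joint speeds; "joint_efforts": joint torques, N m; "tool_pos": TCP position; "orientation": TCP orientation; "force": force on the tool from outside, world axes, zero at the start; "wrist_torque": the same for the moment, N m; "grip_width": opening from 0.0 (shut) to 1.0 (fully open); "grasp_force": force on a finger pad.
Only numpy, scipy, OpenCV 4.12 (cv2) and the standard library are available. Lean on these libraries where they do the work, as an engineer would, in place of code of your own. Each camera call takes 0.05 s, during which the arm holds its last target. There are 200 camera calls.

### The job

Draw the gauge rod, whose blue end sticks out, from its slanted blue holder, and lay it to rest level in the pair of V-blocks and let go, so that you can take it again by the black band at its middle. Carrying it by that middle, lay it fully down in the groove of the black fitted tray, red tip towards the tray's red end, and let go. Do not drop the rod or lay it down on the bench, and leave the two flanges and the bottle where they are.

Things in the scene. Friction and masses are not known exactly. Their poses are not given: they have to be found in the camera images.
- rod_center (a point): gauge rod's centre, on its axis: smooth steel rod, 16 mm diameter, 200 mm long, about 0.12 kg. Its own y axis runs along it, from the red tip (y -100 mm) to the blue handle end (y +55 to +100 mm); black band at its middle, 36 mm long. At the start it stands loose in the holder, 42 degrees above level, red tip down
- rod_tip (a point): middle of the rod's end face at its red tip, 100 mm from the centre along the rod's -y
- rod: the gauge rod itself, same frame and origin as its centre point
- holder: fixed slanted holder on a dark base 80 x 150 x 8 mm: blue square tube, bore 20 x 20 mm, 5 mm walls, closed below, rising at 42 degrees towards the holder's +y. Origin: on the bench straight below the starting rod's centre, which is 92 mm up. 95 mm of rod stick out; it is free once drawn 105 mm along its axis. Tube's top: 110 mm above the bench
- v_seat (a point): where the rod's centre is when it rests centred in both Vs of the fixed pair of aluminium V-blocks: 58 mm above the bench, 46 mm above their dark base. Its y axis is the level direction of the Vs; the rod may lie either way round
- vblocks: the pair of V-blocks, origin under the base's centre (60 x 110 x 12 mm). Each block is 52 mm wide, 67 mm high, 20 mm long, its middle at y +36 or -36 mm; between them a 52 mm gap for gripping the rod's middle; 54 mm of a centred rod stick out at each end. 90 degree Vs, 40 mm wide at the mouth, 20 mm deep
- tray_seat (a point): where the rod's centre is when it lies fully down and centred in the groove of the fixed black tray, 34 mm above the bench. Its y axis is the level direction of the groove: red end wall at -y, blue one at +y
- tray: the fitted tray, 90 x 250 mm, origin under its centre. Groove 20 mm wide, flared to 40 mm at the top; floor 26 mm, rims 50 mm above the bench; end walls at y +107 and -107 mm (7 mm play at each end). From y -32 to +32 mm the groove is cut away down to the base, 8 mm above the bench, for the fingers
- flange_a: bystander: loose steel flange ring, 100 mm in diameter, 40 mm high; origin under its centre
- flange_b: bystander: a second such flange ring
- oil: bystander: blue plastic bottle, 48 mm in diameter, 100 mm high; origin under its centre

How it is judged:
By the outcome, as a careful person would: the job done as asked, in the order asked, and still so for the second after the job is handed in, with the robot touching nothing.
It also fails if it takes over 58 s, if anything falls off the work surface, if the arm or the gripper's body presses on something with over 40 N, if the wrist force passes 120 N, or if a joint passes its speed limit or range.

## Working session

There is one attempt and no reset: what is moved stays moved. The work goes in short steps, Python scripts to look and compute and a shell command to move; the robot and the scene stay as the last step left them, time stands still between calls to the robot, and variables do not carry over. Pictures are saved under pics/ and viewed, at most 13 in all, crops included, and the job is handed in when it is done.

```bash
mkdir -p pics
cat > h.py <<'E'
import numpy as np,cv2
from workcell import robot,vision
from scipy.spatial.transform import Rotation as Ro
def grab(n):
    s=robot.read_state(); im=vision.get_image(n)
    if n=='wrist':
        q=s['orientation'];T=np.eye(4);T[:3,:3]=Ro.from_quat([q[1],q[2],q[3],q[0]]).as_matrix();T[:3,3]=s['tool_pos']
        C=T@np.array(im['T_tool_cam'])
    else:
        R=np.array(im['R']);t=np.array(im['t']);C=np.eye(4);C[:3,:3]=R.T;C[:3,3]=-R.T@t
    im['C']=C;f=240/np.tan(np.radians(im['vfov'])/2)
    im['K']=np.array([[f,0,im['cx']],[0,f,im['cy']],[0,0,1]]);return im
def save(im,name):
    cv2.imwrite('pics/'+name+'.png',im['frame'][:,:,::-1]); np.save('pics/'+name+'.npy',{k:im[k] for k in('frame','range_z','C','K','distortion')},allow_pickle=True)
def load(name): return np.load('pics/'+name+'.npy',allow_pickle=True).item()
def ray(im,u,v):
    p=cv2.undistortPoints(np.array([[[u,v]]],float),im['K'],np.array(im['distortion'],float))[0,0]
    return np.array([p[0],p[1],1.])
def atz(im,u,v,z):
    C=im['C'];d=C[:3,:3]@ray(im,u,v);return C[:3,3]+d*(z-C[2,3])/d[2]
def dep(im,u,v):
    r=im['range_z'][int(v)-1:int(v)+2,int(u)-1:int(u)+2];r=r[r>0]
    return im['C'][:3,:3]@(ray(im,u,v)*np.median(r))+im['C'][:3,3] if len(r) else None
def cloud(im):
    v,u=np.mgrid[:480,:640];p=cv2.undistortPoints(np.stack([u.ravel(),v.ravel()],1).astype(float)[:,None],im['K'],np.array(im['distortion'],float))[:,0]
    P=np.c_[p,np.ones(len(p))]*im['range_z'].reshape(-1,1)
    P=P@im['C'][:3,:3].T+im['C'][:3,3];P[im['range_z'].ravel()<=0]=np.nan;return P.reshape(480,640,3)
E
python3 - <<'E'
from h import *
for n in('top','side'):
    im=grab(n);save(im,n+'0');print(n,im['C'][:3,3].round(3),im['K'][0,0])
s=robot.read_state();print(s)
E
```

```text
top [ 0.362 -0.023  1.185] 511.89001451019664
side [ 0.144 -0.674  0.726] 562.0217350250404
{'time_s': 0.1, 'joints': array([-1.1388956 ,  0.32177715, -0.07005122,  1.45156868,  0.02257218,
        1.37076969, -0.0569464 ]), 'dq': array([ 0.00063616, -0.00272619, -0.00206271, -0.00370617, -0.00063228,
        0.00139639,  0.00086289]), 'joint_efforts': array([ 1.35153260e-05, -4.92575991e+01, -4.05539470e-01, -3.13395488e+01,
       -6.40926207e-02,  3.96400702e-02,  8.57395707e-05]), 'tool_pos': array([0.26360292, 0.59364175, 0.23854433]), 'orientation': array([-1.43026442e-04,  2.07411385e-01,  9.78253425e-01, -8.56587151e-04]), 'force': array([-0.44063836, -0.62399264,  0.12973115]), 'wrist_torque': array([0.00572314, 0.02280464, 0.01423715]), 'grasp_force': 0.0, 'grip_width': 0.9975763229649272}
```

View pics/top0.png

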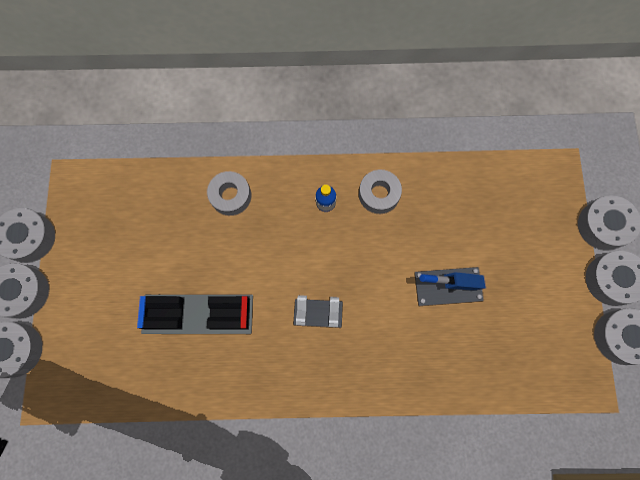

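View pics/side0.png

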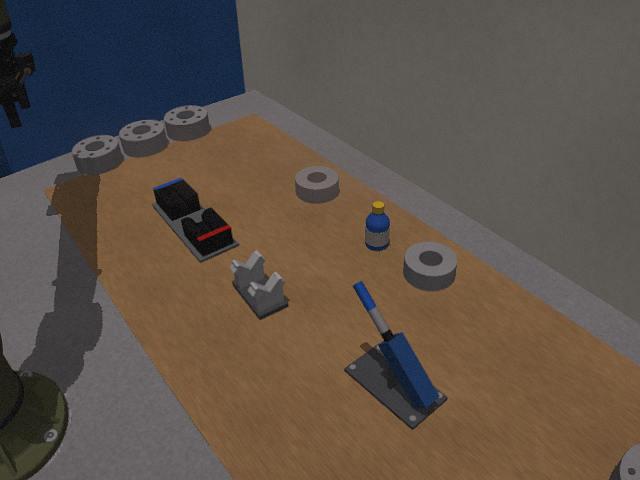

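The top view shows the tray at left (138–252, 295–333) with its red end to the right, the V-blocks at (294–342, 297–327), and the holder at right with the blue rod end at about (408–437, 280). The side view agrees: the rod leans towards the V-blocks.

```bash
python3 - <<'E'
from h import *
im=load('top0');P=cloud(im)
def box(m):
    return cv2.minAreaRect((m[:,:2]*1000).astype(np.float32))
F=im['frame'].astype(int)
def sel(u0,u1,v0,v1,z0,z1):
    q=np.zeros(P.shape[:2],bool);q[v0:v1,u0:u1]=1
    return q&(P[...,2]>z0)&(P[...,2]<z1)
for n,a in dict(tray_top=(130,260,285,340,.04,.06),vbl=(285,350,290,335,.05,.08),holder_base=(405,495,260,312,.004,.02),vbase=(285,350,290,335,.005,.03)).items():
    print(n,box(P[sel(*a)]),P[sel(*a)][:,2].mean())
blue=(F[...,2]>F[...,0]+40)&sel(400,440,270,290,.1,.25)
print('rod blue',blue.sum(),P[blue].min(0),P[blue].max(0))
for u in range(404,490,5): print(u,[ (dep(im,u,v)*1000).round(0).tolist() if dep(im,u,v) is not None else None for v in (277,281,284)])
print(atz(im,415,272,.008),atz(im,423,301,.008),atz(im,480,296,.008),atz(im,420,272,.008))
E
python3 - <<'E'
import cv2
a=cv2.imread('pics/top0.png')[255:315,285:495]
b=cv2.resize(a,None,fx=3.8,fy=3.8,interpolation=cv2.INTER_CUBIC);cv2.imwrite('pics/crop1.png',b)
E
```

```text
tray_top ((491.10626220703125, 274.9106140136719), (240.2843780517578, 70.57034301757812), 88.4059829711914) 0.04924346537213054
vbl ((486.10357666015625, -1.1587600708007812), (91.98231506347656, 64.30602264404297), 86.33436584472656) 0.060345228532529674
holder_base ((544.1289672851562, -308.7698059082031), (211.9554901123047, 119.45111846923828), 88.68974304199219) 0.008147587698212534
vbase ((489.2713928222656, 0.4433441162109375), (148.3253631591797, 100.63288879394531), 88.89703369140625) 0.011716990155564919
rod blue 131 [ 0.52993792 -0.25212147  0.13138186] [ 0.54555395 -0.21134932  0.16698781]
404 [[566.0, -204.0, 1.0], [557.0, -204.0, 2.0], [550.0, -203.0, 1.0]]
409 [[566.0, -216.0, 3.0], [557.0, -215.0, 1.0], [549.0, -215.0, 2.0]]
414 [[566.0, -228.0, 2.0], [556.0, -227.0, 2.0], [549.0, -226.0, 2.0]]
419 [[540.0, -212.0, 153.0], [555.0, -237.0, 10.0], [548.0, -237.0, 9.0]]
424 [[537.0, -220.0, 164.0], [530.0, -220.0, 159.0], [547.0, -248.0, 10.0]]
429 [[539.0, -232.0, 154.0], [531.0, -232.0, 151.0], [547.0, -260.0, 9.0]]
434 [[541.0, -244.0, 143.0], [533.0, -244.0, 140.0],
[... 295 characters left out ...]
 102.0], [531.0, -294.0, 103.0]]
459 [[547.0, -306.0, 100.0], [538.0, -305.0, 102.0], [531.0, -305.0, 102.0]]
464 [[548.0, -320.0, 88.0], [540.0, -320.0, 88.0], [533.0, -319.0, 89.0]]
469 [[551.0, -335.0, 72.0], [541.0, -334.0, 76.0], [535.0, -333.0, 77.0]]
474 [[553.0, -350.0, 61.0], [543.0, -348.0, 63.0], [536.0, -347.0, 65.0]]
479 [[555.0, -365.0, 47.0], [546.0, -364.0, 47.0], [539.0, -363.0, 50.0]]
484 [[562.0, -389.0, 4.0], [552.0, -388.0, 5.0], [540.0, -378.0, 36.0]]
489 [[562.0, -402.0, 2.0], [553.0, -401.0, 1.0], [546.0, -400.0, 1.0]]
[ 0.57634467 -0.22957437  0.008     ] [ 0.50841397 -0.24352828  0.008     ] [ 0.51719123 -0.37469236  0.008     ] [ 0.57608776 -0.24118131  0.008     ]
```

View pics/crop1.png

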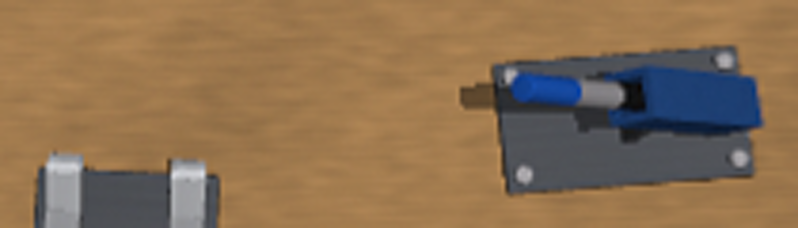

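The crop shows the holder base's corners at crop (493,63), (735,46), (753,176), (508,193). The rod's blue end is at (525,87) and the tube mouth at about (635,95).

Run:
```python
from h import *
im=load('top0');P=cloud(im)
c=[atz(im,285+x/3.8-.4,255+y/3.8-.4,.008) for x,y in((493,63),(735,46),(753,176),(508,193))]
c=np.array(c);print((c*1000).round(0),c.mean(0)); d=(c[0]+c[3]-c[1]-c[2]);print('holder +y dir deg',np.degrees(np.arctan2(d[1],d[0])),np.linalg.norm(d)/2)
q=P[265:300,415:446].reshape(-1,3);q=q[(q[:,2]>.105)&(q[:,2]<.2)]
m=q.mean(0);w=np.linalg.svd(q-m)[2][0];w*=np.sign(w[2]);print('rod surf',m,w,'elev',np.degrees(np.arcsin(w[2])),'az',np.degrees(np.arctan2(w[1],w[0])),len(q))
```

```text
[[ 578. -228.    8.]
 [ 586. -377.    8.]
 [ 506. -380.    8.]
 [ 499. -232.    8.]] [ 0.54208183 -0.30418342  0.008     ]
holder +y dir deg 92.80578014452962 0.14831962046670072
rod surf [ 0.5370371  -0.24048163  0.14356596] [-0.02838761  0.76576288  0.64249619] elev 39.9782065928167 az 92.12304061271375 191
```

```bash
python3 -m inch '[{"tx":25,"ty":-40,"tz":5,"turn":-5},{"tx":60,"ty":-85,"tz":10,"turn":-15},{"tx":100,"ty":-130,"tz":15,"turn":-25},{"tx":135,"ty":-180,"tz":20,"turn":-35},{"tx":165,"ty":-230,"tz":20,"turn":-45},{"tx":195,"ty":-282,"tz":20,"turn":-55},{"tx":220,"ty":-338,"tz":20,"turn":-63},{"tx":240,"ty":-395,"tz":20,"turn":-63},{"tx":255,"ty":-455,"tz":20,"turn":-63},{"tx":265,"ty":-515,"tz":20,"turn":-63},{"tx":270,"ty":-575,"tz":20,"turn":-63},{"tx":273,"ty":-590,"tz":20,"turn":-63}]' 87
python3 - <<'E'
from h import *
save(grab('wrist'),'w0')
E
```

```text
time_s: 1.6
tool_pos: [0.5365, -0.0014, 0.2596]
orientation: [0.0, 0.691, 0.723, -0.001]
force: [-0.1, -0.1, -0.1]
grip_width: 1.002
grasp_force: 0.0
```

View pics/w0.png

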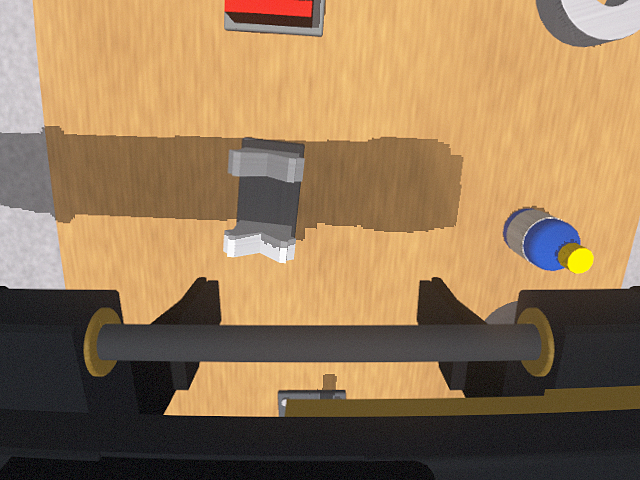

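The wrist view shows the V-blocks at (224–304, 139–262), slightly turned, and the tray's red end at the top (228–325, 0–35). I measure both from the depth image.

```bash
cat >> h.py <<'E'
def rect(im,u0,u1,v0,v1,z0,z1):
    P=cloud(im)[v0:v1,u0:u1].reshape(-1,3);q=P[(P[:,2]>z0)&(P[:,2]<z1)]
    print(cv2.minAreaRect((q[:,:2]*1000).astype(np.float32)),len(q),q[:,2].max());return q
E
python3 - <<'E'
from h import *
im=load('w0')
rect(im,205,325,120,272,.035,.075)
q=rect(im,205,325,120,272,.008,.016)
# per block top
for a in((205,325,135,195),(205,325,215,270)): 
    q=rect(im,*a,.035,.075);c=q[:,:2].mean(0);print(c)
rect(im,205,345,0,40,.045,.056)
for u,v in((241,138),(305,144),(298,240)):print(atz(im,u,v,.012))
E
```

```text
((486.60699462890625, -0.11633682250976562), (92.77980041503906, 65.30494689941406), 85.8056411743164) 3934 0.07070790918970221
((487.1829833984375, 8.36972427368164), (93.7713623046875, 60.381710052490234), 85.84086608886719) 3467 0.015999606557686397
((489.3307189941406, 35.97767639160156), (20.446212768554688, 65.14866638183594), 85.492919921875) 1945 0.06977728703047803
[0.49014778 0.03667294]
((483.97894287109375, -35.963409423828125), (20.796598434448242, 65.32221221923828), 85.91644287109375) 1989 0.07070790918970221
[ 0.48455301 -0.03375955]
((488.31329345703125, 161.3328094482422), (70.06938171386719, 12.202244758605957), 1.7993320226669312) 1353 0.053416459298463226
[0.4602865 0.0555596 0.012    ]
[0.52140133 0.05254107 0.012     ]
[ 0.51781595 -0.04320074  0.012     ]
```

Run:
```python
from h import *
im=load('w0');P=cloud(im)[120:272,205:325].reshape(-1,3)*1000
for yc in(-36,36):
    q=P[(abs(P[:,1]-yc)<7)&(P[:,2]>35)]
    for x in range(448,528,4):
        z=q[(q[:,0]>=x)&(q[:,0]<x+4),2]
        print(x+2,len(z),np.median(z).round(0) if len(z) else '',end=' | ')
    print()
```

```text
450 10 55.0 | 454 49 58.0 | 458 42 68.0 | 462 66 68.0 | 466 85 66.0 | 470 72 62.0 | 474 76 58.0 | 478 74 54.0 | 482 70 51.0 | 486 60 50.0 | 490 61 53.0 | 494 63 58.0 | 498 58 62.0 | 502 66 66.0 | 506 65 68.0 | 510 79 66.0 | 514 60 58.0 | 518 17 56.0 | 522 0  | 526 0  | 
450 0  | 454 0  | 458 44 57.0 | 462 46 60.0 | 466 76 68.0 | 470 97 67.0 | 474 88 63.0 | 478 93 59.0 | 482 80 55.0 | 486 81 51.0 | 490 78 49.0 | 494 64 52.0 | 498 68 56.0 | 502 67 60.0 | 506 75 64.0 | 510 77 67.0 | 514 88 68.0 | 518 78 59.0 | 522 42 56.0 | 526 0  |
```

```bash
python3 -m inch '[{"tx":0,"ty":-50},{"tx":0,"ty":-110},{"tx":0,"ty":-170},{"tx":0,"ty":-230},{"tx":0,"ty":-290},{"tx":0,"ty":-330},{"tx":0,"ty":-330}]'
python3 - <<'E'
from h import *
im=grab('wrist');save(im,'w1')
P=cloud(im);F=im['frame'].astype(int)
q=(P[...,2]>.112)&(P[...,2]<.19)&(abs(P[...,0]-.538)<.03)&(P[...,1]>-.29)&(P[...,1]<-.19)
v,u=np.nonzero(q);print(u.min(),u.max(),v.min(),v.max(),q.sum())
for y in range(-275,-200,8):
    z=P[q]*1000;z=z[abs(z[:,1]-y)<4]
    if len(z)>3:print(y,len(z),z[:,0].min().round(1),z[:,0].max().round(1),np.percentile(z[:,2],95).round(1))
E
```

```text
invalid input
Traceback (most recent call last):
ValueError: zero-size array to reduction operation minimum which has no identity
```

View pics/w1.png

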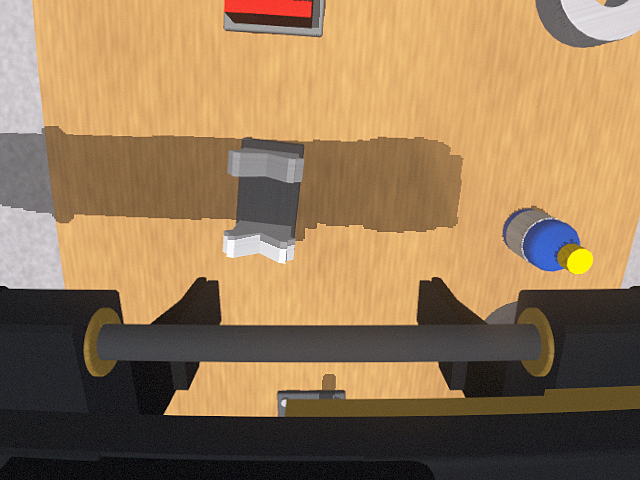

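The call was refused because every row needs all four numbers, so the arm didn't move and the picture is unchanged.

```bash
python3 -m inch '[{"tx":0,"ty":-50,"tz":0,"turn":0},{"tx":0,"ty":-110,"tz":0,"turn":0},{"tx":0,"ty":-170,"tz":0,"turn":0},{"tx":0,"ty":-230,"tz":0,"turn":0},{"tx":0,"ty":-290,"tz":0,"turn":0},{"tx":0,"ty":-330,"tz":0,"turn":0},{"tx":0,"ty":-330,"tz":0,"turn":0}]'
python3 - <<'E'
from h import *
im=grab('wrist');save(im,'w2')
P=cloud(im);F=im['frame'].astype(int)
q=(P[...,2]>.112)&(P[...,2]<.19)&(abs(P[...,0]-.538)<.03)&(P[...,1]>-.29)&(P[...,1]<-.19)
v,u=np.nonzero(q);print(u.min(),u.max(),v.min(),v.max(),q.sum())
for y in range(-275,-200,8):
    z=P[q]*1000;z=z[abs(z[:,1]-y)<4]
    if len(z)>3:print(y,len(z),z[:,0].min().round(1),z[:,0].max().round(1),np.percentile(z[:,2],95).round(1))
E
```

```text
time_s: 2.58
tool_pos: [0.5365, -0.3274, 0.2587]
orientation: [-0.0, 0.689, 0.725, -0.001]
force: [-0.1, 0.8, -0.4]
grip_width: 1.005
grasp_force: 0.0
317 345 49 162 2696
-275 165 534.2 548.4 119.0
-267 243 533.1 548.7 125.1
-259 272 532.7 548.4 133.2
-251 304 532.3 548.0 140.7
-243 339 532.0 547.8 147.9
-235 385 531.0 547.3 154.4
-227 436 530.6 546.7 162.1
-219 414 530.3 546.4 165.1
-211 136 531.3 545.6 160.6
```

View pics/w2.png

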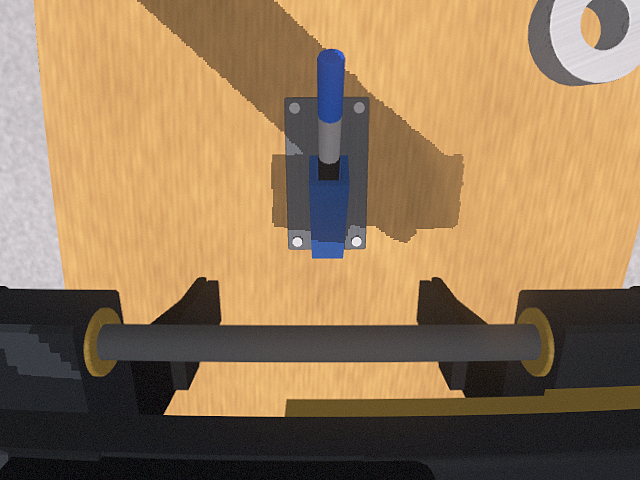

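The wrist view shows the rod standing at (317–345, 49–180) with the tube below it. Its measured width is 16 mm as it should be, and its axis is near x 539 at y −235, z ≈ 139 mm.

```bash
python3 -m inch '[{"tx":1,"ty":45,"tz":0,"turn":0},{"tx":3,"ty":91,"tz":-10,"turn":0},{"tx":3,"ty":91,"tz":-50,"turn":0},{"tx":3,"ty":91,"tz":-90,"turn":0},{"tx":3,"ty":91,"tz":-115,"turn":0},{"tx":3,"ty":91,"tz":-122,"turn":0},{"tx":3,"ty":91,"tz":-122,"turn":0}]' 87
python3 -m inch '[{"tx":0,"ty":0,"tz":0,"turn":0},{"tx":0,"ty":0,"tz":0,"turn":0},{"tx":0,"ty":0,"tz":0,"turn":0},{"tx":0,"ty":0,"tz":0,"turn":0},{"tx":0,"ty":0,"tz":0,"turn":0},{"tx":0,"ty":0,"tz":0,"turn":0},{"tx":0,"ty":0,"tz":0,"turn":0},{"tx":0,"ty":0,"tz":0,"turn":0}]' 0 40
```

```text
time_s: 3.5
tool_pos: [0.5405, -0.233, 0.1378]
orientation: [-0.0, 0.687, 0.727, 0.0]
force: [-0.9, 0.2, 0.9]
grip_width: 1.003
grasp_force: 0.0
time_s: 4.5
tool_pos: [0.5397, -0.2349, 0.1376]
orientation: [-0.0, 0.688, 0.726, -0.0]
force: [-0.6, 0.1, -0.0]
grip_width: 0.174
grasp_force: 32.2
```

```bash
python3 -m inch '[{"tx":-0.2,"ty":3.7,"tz":3.3,"turn":0},{"tx":-0.5,"ty":11.1,"tz":10,"turn":0},{"tx":-0.9,"ty":18.6,"tz":16.7,"turn":0},{"tx":-1.3,"ty":26,"tz":23.4,"turn":0},{"tx":-1.8,"ty":37.1,"tz":33.5,"turn":0},{"tx":-2.3,"ty":48.2,"tz":43.5,"turn":0},{"tx":-2.8,"ty":59.4,"tz":53.5,"turn":0},{"tx":-3.4,"ty":70.5,"tz":63.6,"turn":0},{"tx":-3.9,"ty":81.6,"tz":73.6,"turn":0},{"tx":-4.4,"ty":92.8,"tz":83.6,"turn":0},{"tx":-5,"ty":104,"tz":93.7,"turn":0},{"tx":-5,"ty":104,"tz":93.7,"turn":0}]' 0 40
python3 - <<'E'
from h import *
save(grab('side'),'s1')
E
```

```text
time_s: 6.0
tool_pos: [0.5354, -0.1296, 0.2322]
orientation: [0.0, 0.687, 0.726, 0.001]
force: [-0.5, -0.0, -2.3]
grip_width: 0.168
grasp_force: 40.0
```

View pics/s1.png

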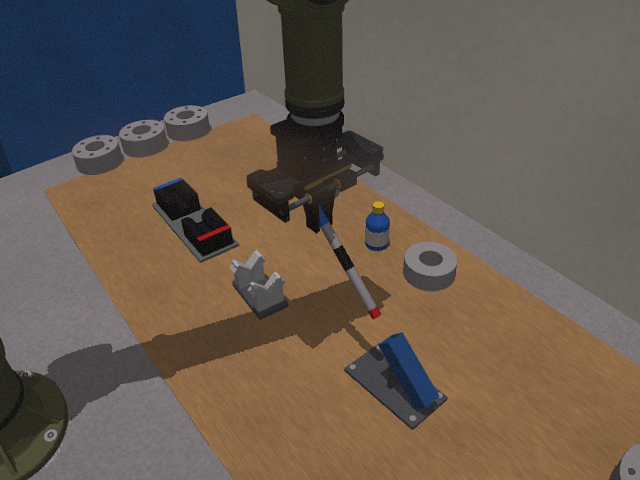

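The side view shows the rod out of the tube and still held, with its red tip at (376,313), the band at (345,258), and the handle in the jaws at (320,210).

```bash
cat >> h.py <<'E'
def rodfit(im,grip,L=.18):
    P=cloud(im).reshape(-1,3);F=im['frame'].reshape(-1,3).astype(int)
    red=(F[:,0]>120)&(F[:,1]<60)&(F[:,2]<60)&(np.linalg.norm(P-grip,axis=1)<L+.03)
    p=np.median(P[red],0);d=grip-p;print('red',p.round(4),red.sum(),'dist',np.linalg.norm(d).round(4),'elev',np.degrees(np.arcsin(d[2]/np.linalg.norm(d))).round(1),'az',np.degrees(np.arctan2(d[1],d[0])).round(1))
E
python3 - <<'E'
from h import *
im=load('s1');rodfit(im,np.array([.5354,-.1296,.2342]))
E
```

```text
red [ 0.5415 -0.2562  0.1286] 63 dist 0.1649 elev 39.8 az 92.8
```

```bash
python3 -m inch '[{"tx":-5,"ty":30,"tz":0,"turn":-1},{"tx":-14,"ty":70,"tz":0,"turn":-3},{"tx":-25,"ty":120,"tz":0,"turn":-5},{"tx":-36,"ty":170,"tz":0,"turn":-7},{"tx":-43,"ty":195,"tz":0,"turn":-7},{"tx":-43,"ty":201,"tz":-10,"turn":-7},{"tx":-43,"ty":201,"tz":-30,"turn":-7},{"tx":-43,"ty":201,"tz":-42,"turn":-7},{"tx":-43,"ty":201,"tz":-42,"turn":-7},{"tx":-43,"ty":201,"tz":-42,"turn":-7}]' 0 40
python3 - <<'E'
from h import *
im=grab('side');save(im,'s2');s=robot.read_state()
rodfit(im,s['tool_pos']+[0,0,.002])
E
```

```text
time_s: 7.3
tool_pos: [0.4923, 0.0694, 0.1896]
orientation: [0.0, 0.731, 0.682, 0.0]
force: [0.0, -0.2, -2.2]
grip_width: 0.171
grasp_force: 40.0
red [0.4845 0.1594 0.051 ] 153 dist 0.1672 elev 57.4 az -85.0
```

```bash
sed -i 's/<L+.03)$/<L+.03)\&(P[:,1]<.1)/' h.py; python3 -c "
from h import *
rodfit(load('s2'),np.array([.4923,.0694,.1916]))"
python3 -m inch '[{"tx":0,"ty":0,"tz":-10,"turn":0},{"tx":0,"ty":0,"tz":-20,"turn":0},{"tx":0,"ty":0,"tz":-28,"turn":0},{"tx":0,"ty":0,"tz":-36,"turn":0},{"tx":0,"ty":0,"tz":-40,"turn":0},{"tx":0,"ty":0,"tz":-40,"turn":0}]' 0 25
```

```text
red [ 0.4833 -0.057   0.0863] 40 dist 0.1648 elev 39.7 az 85.9
time_s: 8.1
tool_pos: [0.4916, 0.0695, 0.149]
orientation: [0.0, 0.731, 0.682, -0.001]
force: [0.1, -1.0, -0.3]
grip_width: 0.172
grasp_force: 25.0
```

```bash
python3 -m inch '[{"tx":0,"ty":0,"tz":-8,"turn":0},{"tx":0,"ty":0,"tz":-16,"turn":0},{"tx":0,"ty":0,"tz":-24,"turn":0},{"tx":0,"ty":0,"tz":-32,"turn":0},{"tx":0,"ty":0,"tz":-40,"turn":0},{"tx":0,"ty":0,"tz":-40,"turn":0}]' 0 20
python3 - <<'E'
from h import *
im=grab('side');save(im,'s3');s=robot.read_state()
rodfit(im,s['tool_pos']+[0,0,.002])
E
```

```text
time_s: 8.85
tool_pos: [0.4912, 0.0696, 0.1084]
orientation: [0.0, 0.731, 0.682, -0.001]
force: [0.1, -1.1, 0.5]
grip_width: 0.177
grasp_force: 20.0
red [ 0.4804 -0.0845  0.0494] 46 dist 0.1661 elev 21.7 az 85.9
```

View pics/s3.png

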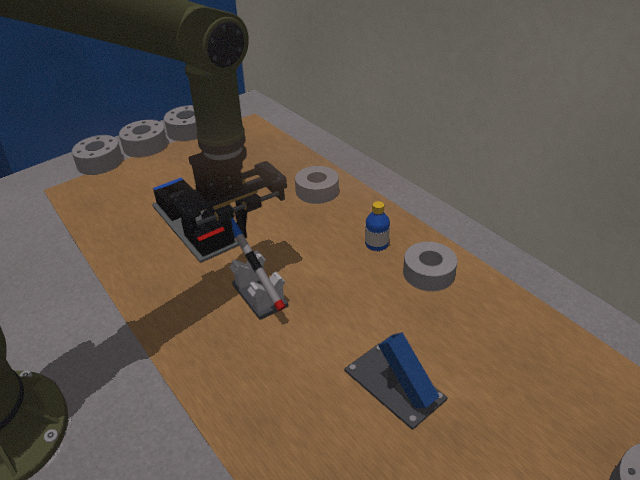

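The side view shows the rod's lower part resting in the near V (red tip at (280,305)), turning level in the jaws as they go down. It's at about 22° now.

```bash
python3 -m inch '[{"tx":0,"ty":0,"tz":-8,"turn":0},{"tx":0,"ty":0,"tz":-16,"turn":0},{"tx":0,"ty":0,"tz":-24,"turn":0},{"tx":0,"ty":0,"tz":-32,"turn":0},{"tx":0,"ty":0,"tz":-40,"turn":0},{"tx":0,"ty":0,"tz":-46,"turn":0},{"tx":0,"ty":0,"tz":-50,"turn":0},{"tx":0,"ty":0,"tz":-52,"turn":0},{"tx":0,"ty":0,"tz":-52,"turn":0}]' 0 20
python3 - <<'E'
from h import *
im=grab('side');save(im,'s4');s=robot.read_state()
rodfit(im,s['tool_pos']+[0,0,.002])
E
```

```text
time_s: 10.02
tool_pos: [0.4917, 0.0701, 0.0573]
orientation: [-0.0, 0.731, 0.682, -0.0]
force: [-0.2, 1.6, 1.6]
grip_width: 0.175
grasp_force: 20.0
red [ 0.4797 -0.096   0.0646] 39 dist 0.1666 elev -1.8 az 85.8
```

```bash
python3 -m inch '[{"tx":0,"ty":0,"tz":-1,"turn":0},{"tx":0,"ty":0,"tz":-2,"turn":0},{"tx":0,"ty":0,"tz":-2,"turn":0}]' 0 6
python3 -m inch '[{"tx":0,"ty":0,"tz":0,"turn":0},{"tx":0,"ty":0,"tz":0,"turn":0},{"tx":0,"ty":0,"tz":0,"turn":0},{"tx":0,"ty":0,"tz":0,"turn":0},{"tx":0,"ty":0,"tz":0,"turn":0}]' 60
python3 -m inch '[{"tx":0,"ty":0,"tz":15,"turn":0},{"tx":0,"ty":0,"tz":50,"turn":0},{"tx":0,"ty":0,"tz":100,"turn":0},{"tx":-2,"ty":-40,"tz":130,"turn":0},{"tx":-6,"ty":-90,"tz":135,"turn":0},{"tx":-10,"ty":-145,"tz":135,"turn":0},{"tx":-10,"ty":-170,"tz":135,"turn":0},{"tx":-10,"ty":-170,"tz":135,"turn":0}]' 60
python3 - <<'E'
from h import *
im=grab('wrist');save(im,'w3')
P=cloud(im)*1000
q=(P[...,2]>58)&(P[...,2]<85)&(abs(P[...,0]-487)<20)&(abs(P[...,1])<115)
for y in range(-40,112,15):
    z=P[q];z=z[abs(z[:,1]-y)<4]
    if len(z)>3:print(y,len(z),z[:,0].min().round(1),z[:,0].max().round(1),np.percentile(z[:,2],90).round(1))
F=im['frame'].astype(int).sum(2);b=(F<150)&(P[...,2]>60)&q;z=P[b];print('band',b.sum(),np.percentile(z,[2,50,98],axis=0) if b.any() else '')
E
```

```text
time_s: 10.45
tool_pos: [0.4918, 0.0699, 0.0554]
orientation: [0.0, 0.731, 0.682, -0.0]
force: [-0.4, 0.9, 1.8]
grip_width: 0.178
grasp_force: 6.0
time_s: 11.08
tool_pos: [0.4917, 0.07, 0.0552]
orientation: [0.0, 0.731, 0.682, -0.0]
force: [-0.5, -0.2, -0.4]
grip_width: 0.645
grasp_force: 0.0
time_s: 12.08
tool_pos: [0.4817, -0.1023, 0.1914]
orientation: [0.001, 0.733, 0.681, 0.001]
force: [0.1, 0.5, -0.6]
grip_width: 0.686
grasp_force: 0.0
-40 666 467.0 507.0 67.5
-25 414 467.1 506.8 67.0
-10 325 478.0 494.3 67.4
5 328 479.2 495.3 67.6
20 337 480.5 496.4 67.4
35 793 467.0 507.0 67.4
50 44 467.4 498.0 67.8
band 68 [[478.76741662 -19.51759027  60.35248427]
 [490.48070491  -6.67047606  63.34985947]
 [495.1116159   15.68573269  67.42913706]]
```

View pics/w3.png

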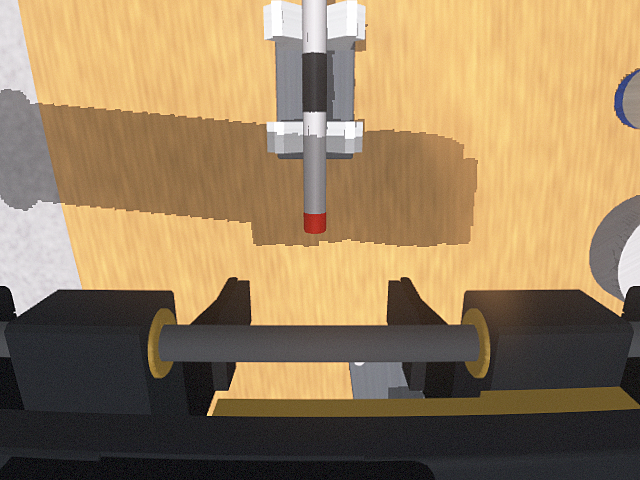

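The rod lies level in both Vs, with the band at (303–326, 53–111) and the red tip at (314,222). Its top is at 67 mm, which fits an axis at 58 mm.

Run:
```python
from h import *
im=load('w3')
a,b,t=[atz(im,*p,z) for p,z in (((314.5,53),.066),((314.5,111),.066),((314.5,233),.062))];print(a,b,(a+b)/2,t)
s=robot.read_state();print(s['tool_pos'],s['joints'].round(2))
im=load('top0');q=rect(im,130,260,285,340,.04,.06)
P=cloud(im)[285:340,130:260].reshape(-1,3)*1000
for yc in(195,220,320,350):
    q=P[abs(P[:,1]-yc)<8]
    print(yc,[(x+2,int(np.median(z))) for x in range(444,540,4) for z in [q[(q[:,0]>=x)&(q[:,0]<x+4),2]] if len(z)])
```

```text
[0.4884551  0.01531659 0.066     ] [ 0.485791   -0.01975753  0.066     ] [ 0.48712305 -0.00222047  0.066     ] [ 0.47945682 -0.10232765  0.062     ]
[ 0.4818633  -0.10017823  0.19109625] [-0.47 -0.    0.63  1.92 -0.    1.22  0.09]
((491.10626220703125, 274.9106140136719), (240.2843780517578, 70.57034301757812), 88.4059829711914) 1992 0.05767170019630141
195 [(446, 9), (450, 9), (454, 17), (458, 51), (462, 49), (466, 50), (470, 50), (474, 45), (478, 42), (482, 27), (486, 26), (490, 25), (494, 26), (498, 33), (502, 44), (506, 46), (510, 50), (514, 50), (518, 49), (522, 51), (526, 48), (530, 9), (534, 2), (538, 3)]
220 [(446, 5), (450, 8), (454, 14), (458, 51), (462, 52), (466, 51), (470, 48), (474, 47), (478, 42), (482, 28), (486, 28), (490, 26), (494, 27), (498, 27), (502, 43), (506, 47), (510, 51), (514, 51), (518, 50), (522, 51), (526, 51), (534, 4), (538, 1)]
320 [(446, 2), (450, 10), (454, 8), (458, 39), (462, 51), (466, 50), (470, 50), (474, 49), (478, 45), (482, 41), (486, 27), (490, 27), (494, 28), (498, 27), (502, 33), (506, 44), (510, 49), (514, 51), (518, 51), (522, 50), (526, 50), (534, 8), (538, 0)]
350 [(446, 2), (450, 9), (454, 8), (458, 36), (462, 50), (466, 51), (470, 50), (474, 50), (478, 46), (482, 41), (486, 28), (490, 27), (494, 27), (498, 25), (502, 29), (506, 44), (510, 47), (514, 50), (518, 52), (522, 50), (526, 50), (534, 9), (538, 0)]
```

```bash
python3 -m inch '[{"tx":3,"ty":45,"tz":0,"turn":0},{"tx":5.5,"ty":90,"tz":0,"turn":0},{"tx":5.5,"ty":98,"tz":-15,"turn":0},{"tx":5.5,"ty":98,"tz":-50,"turn":0},{"tx":5.5,"ty":98,"tz":-90,"turn":0},{"tx":5.5,"ty":98,"tz":-120,"turn":0},{"tx":5.5,"ty":98,"tz":-134,"turn":0},{"tx":5.5,"ty":98,"tz":-134,"turn":0}]' 60
python3 -m inch '[{"tx":0,"ty":0,"tz":0,"turn":0},{"tx":0,"ty":0,"tz":0,"turn":0},{"tx":0,"ty":0,"tz":0,"turn":0},{"tx":0,"ty":0,"tz":0,"turn":0},{"tx":0,"ty":0,"tz":0,"turn":0},{"tx":0,"ty":0,"tz":0,"turn":0},{"tx":0,"ty":0,"tz":0,"turn":0}]' 0 40
python3 -m inch '[{"tx":0,"ty":0,"tz":5,"turn":0},{"tx":0,"ty":0,"tz":20,"turn":0},{"tx":0,"ty":0,"tz":50,"turn":0},{"tx":0,"ty":0,"tz":80,"turn":0},{"tx":0,"ty":0,"tz":100,"turn":0},{"tx":0,"ty":0,"tz":100,"turn":0}]' 0 40
python3 - <<'E'
from h import *
im=grab('wrist');save(im,'w4')
P=cloud(im)*1000
for yc in(185,205,225):
    q=P[(abs(P[...,1]-yc)<5)&(P[...,0]>440)&(P[...,0]<545)&(P[...,2]<60)]
    print(yc,len(q),[(x+2,int(np.median(z))) for x in range(444,540,4) for z in [q[(q[:,0]>=x)&(q[:,0]<x+4),2]] if len(z)])
E
```

```text
time_s: 13.12
tool_pos: [0.4867, -0.0017, 0.0557]
orientation: [-0.0, 0.731, 0.683, -0.001]
force: [0.8, -0.1, 1.0]
grip_width: 0.692
grasp_force: 0.0
time_s: 14.0
tool_pos: [0.4866, -0.0019, 0.0563]
orientation: [-0.001, 0.731, 0.682, -0.001]
force: [-3.5, 0.9, 5.3]
grip_width: 0.172
grasp_force: 40.0
time_s: 14.75
tool_pos: [0.489, -0.0019, 0.1586]
orientation: [0.001, 0.731, 0.682, 0.002]
force: [-0.3, 0.3, -1.8]
grip_width: 0.172
grasp_force: 40.0
185 0 []
205 0 []
225 0 []
```

View pics/w4.png

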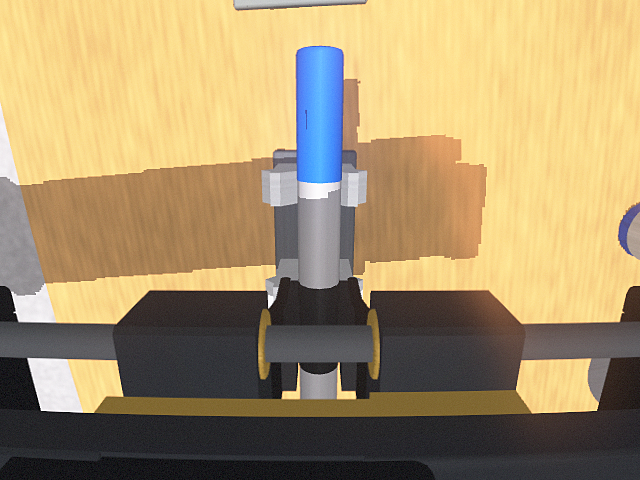

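The rod is held level by its band, blue end ahead at (297–343, 45–185). Next I go partway towards the tray and measure the groove.

```bash
python3 -m inch '[{"tx":1,"ty":30,"tz":20,"turn":1},{"tx":1,"ty":80,"tz":40,"turn":2.6},{"tx":2,"ty":130,"tz":50,"turn":2.6},{"tx":2,"ty":150,"tz":50,"turn":2.6},{"tx":2,"ty":150,"tz":50,"turn":2.6},{"tx":2,"ty":150,"tz":50,"turn":2.6}]'
python3 - <<'E'
from h import *
im=grab('wrist');save(im,'w5')
s=robot.read_state();print(s['tool_pos'])
P=cloud(im)*1000
for yc in range(185,400,15):
    q=P[(abs(P[...,1]-yc)<5)&(P[...,0]>440)&(P[...,0]<545)&(P[...,2]<60)]
    print(yc,len(q),[(x+2,int(np.median(z))) for x in range(444,540,4) for z in [q[(q[:,0]>=x)&(q[:,0]<x+4),2]] if len(z)])
rim=(P[...,2]>45)&(P[...,2]<56)&(P[...,1]>140)&(P[...,1]<420)&(P[...,0]>430)&(P[...,0]<550)
print(cv2.minAreaRect(P[rim][:,:2].astype(np.float32)))
# held rod
r=(P[...,2]>150)&(P[...,2]<225)&(abs(P[...,0]-492)<15)&(P[...,1]>190)
for y in range(195,260,12):
    z=P[r];z=z[abs(z[:,1]-y)<4]
    if len(z):print(y,z[:,0].min(),z[:,0].max(),np.percentile(z[:,2],90))
E
```

```text
time_s: 15.55
tool_pos: [0.4891, 0.1457, 0.2054]
orientation: [0.0, 0.716, 0.698, -0.001]
force: [0.3, -0.9, -1.1]
grip_width: 0.171
grasp_force: 40.0
[0.48924077 0.14567319 0.2055767 ]
185 998 [(446, 8), (450, 9), (454, 50), (458, 51), (462, 51), (466, 51), (470, 50), (474, 47), (506, 49), (510, 50), (514, 50), (518, 51), (522, 51), (526, 50), (530, 8), (534, 7), (538, 2)]
200 1014 [(446, 8), (450, 9), (454, 51), (458, 51), (462, 51), (466, 51), (470, 50), (474, 47), (506, 49), (510, 50), (514, 51), (518, 50), (522, 51), (526, 50), (530, 9), (534, 8), (538, 1)]
215 1043 [(446, 9), (450, 9), (454, 51), (458, 51), (462, 51), (466, 51), (470, 50), (474, 47), (510, 51), (514, 51), (518, 51), (522, 51), (526, 51), (530, 9), (534, 8), (538, 1)]
230 1112 [(446, 9), (450, 9), (454, 51), (458, 51), (462, 51), (466, 51), (470, 50), (474, 47), (510, 50), (514, 51), (518, 51), (522, 50), (526, 51), (530, 8), (534, 8), (538, 2)]
245 870 [(446, 7), (450, 9), (454, 9), (458, 50), (462, 50), (466, 50), (470, 50), (474, 47), (510, 51), (514, 49), (518, 50), (522, 50), (526, 9), (530, 9), (534, 8), (
[... 680 characters left out ...]
446, 2), (450, 9), (454, 9), (458, 9), (462, 9), (466, 9), (470, 9), (474, 10), (478, 9), (482, 10), (486, 10), (490, 9), (494, 9), (498, 9), (502, 9), (506, 9), (510, 10), (514, 9), (518, 9), (522, 9), (526, 9), (530, 9), (534, 9), (538, 2)]
320 12 [(446, 1)]
335 0 []
350 0 []
365 0 []
380 0 []
395 0 []
((489.45489501953125, 200.4072265625), (87.25444793701172, 70.7013168334961), 88.60922241210938)
195 483.36199526006106 498.7818043634263 215.9546930015193
207 483.66151625355116 499.3167103525386 216.05133886581606
219 483.7494083910965 499.8153665501191 215.97399594011108
231 484.22997757978203 500.3157336215923 216.09413892931764
243 484.30531111513403 500.3737701837542 215.91898418552057
```

View pics/w5.png

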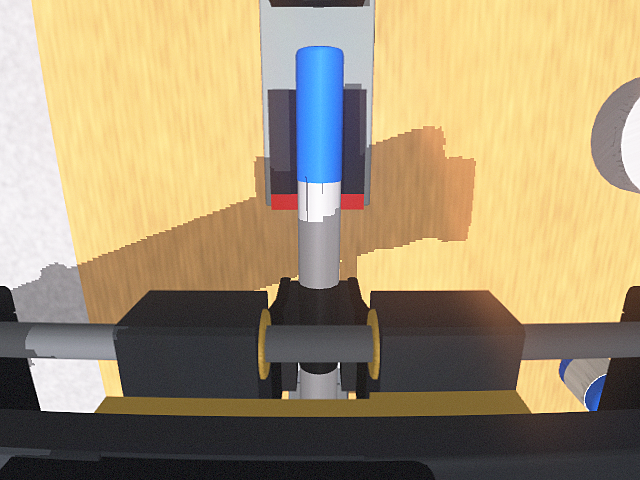

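The tray's red end is at (270–363, 195–208), with the rod above it and aligned. The measured tray centre is about (491.4, 275.5) mm, with the groove at 88.5°.

```bash
python3 -m inch '[{"tx":1,"ty":40,"tz":0,"turn":0.4},{"tx":2,"ty":90,"tz":-20,"turn":0.4},{"tx":2.3,"ty":122,"tz":-60,"turn":0.4},{"tx":2.3,"ty":128,"tz":-100,"turn":0.4},{"tx":2.3,"ty":128,"tz":-130,"turn":0.4},{"tx":2.3,"ty":128,"tz":-145,"turn":0.4},{"tx":2.3,"ty":128,"tz":-155,"turn":0.4},{"tx":2.3,"ty":128,"tz":-155,"turn":0.4}]' 0 40
python3 -m inch '[{"tx":0,"ty":0,"tz":-4,"turn":0},{"tx":0,"ty":0,"tz":-8,"turn":0},{"tx":0,"ty":0,"tz":-12,"turn":0},{"tx":0,"ty":0,"tz":-15,"turn":0},{"tx":0,"ty":0,"tz":-17,"turn":0},{"tx":0,"ty":0,"tz":-17,"turn":0}]' 0 20
```

```text
time_s: 16.6
tool_pos: [0.4919, 0.2756, 0.0515]
orientation: [0.0, 0.713, 0.701, 0.0]
force: [0.3, -0.2, -1.6]
grip_width: 0.171
grasp_force: 40.0
time_s: 17.35
tool_pos: [0.4914, 0.276, 0.0341]
orientation: [0.0, 0.713, 0.701, -0.0]
force: [0.1, 0.7, -1.5]
grip_width: 0.176
grasp_force: 20.0
```

```bash
python3 -m inch '[{"tx":0,"ty":0,"tz":-1,"turn":0},{"tx":0,"ty":0,"tz":-2,"turn":0},{"tx":0,"ty":0,"tz":-3,"turn":0},{"tx":0,"ty":0,"tz":-3,"turn":0}]' 0 10
python3 -m inch '[{"tx":0,"ty":0,"tz":0,"turn":0},{"tx":0,"ty":0,"tz":0,"turn":0},{"tx":0,"ty":0,"tz":0,"turn":0},{"tx":0,"ty":0,"tz":0,"turn":0}]' 50
python3 -m inch '[{"tx":0,"ty":0,"tz":10,"turn":0},{"tx":0,"ty":0,"tz":40,"turn":0},{"tx":0,"ty":0,"tz":90,"turn":0},{"tx":0,"ty":-50,"tz":140,"turn":0},{"tx":0,"ty":-100,"tz":170,"turn":0},{"tx":0,"ty":-150,"tz":180,"turn":0},{"tx":0,"ty":-170,"tz":180,"turn":0},{"tx":0,"ty":-170,"tz":180,"turn":0}]' 50
python3 - <<'E'
from h import *
im=grab('wrist');save(im,'w6')
P=cloud(im)*1000
r=(P[...,2]>20)&(P[...,2]<80)&(abs(P[...,0]-491)<9)
for y in range(165,395,15):
    z=P[r];z=z[abs(z[:,1]-y)<4]
    if len(z):print(y,np.percentile(z[:,2],90).round(1),end=' | ')
E
```

```text
time_s: 17.85
tool_pos: [0.4917, 0.2762, 0.0323]
orientation: [-0.0, 0.713, 0.701, 0.0]
force: [-2.9, -1.1, 6.3]
grip_width: 0.18
grasp_force: 10.0
time_s: 18.35
tool_pos: [0.4915, 0.2761, 0.0312]
orientation: [0.0, 0.713, 0.701, -0.0]
force: [-0.3, -0.3, -0.6]
grip_width: 0.528
grasp_force: 0.0
time_s: 19.35
tool_pos: [0.4916, 0.1051, 0.2116]
orientation: [-0.0, 0.714, 0.7, 0.0]
force: [0.4, 0.1, -0.6]
grip_width: 0.569
grasp_force: 0.0
165 51.4 | 180 43.3 | 195 43.0 | 210 43.1 | 225 42.9 | 240 43.2 | 255 43.3 | 270 39.7 |
```

View pics/w6.png

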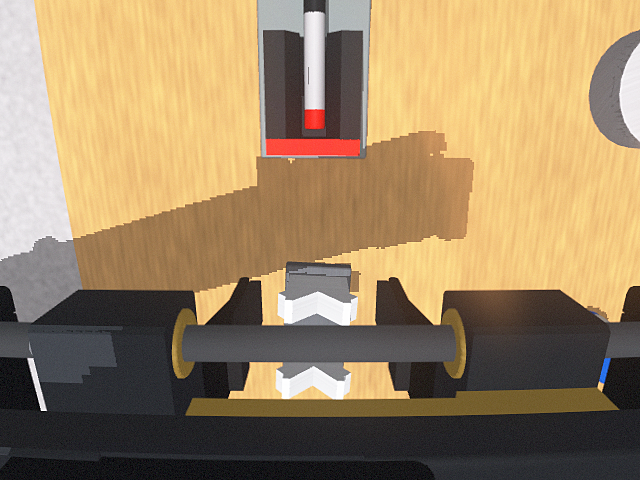

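The rod lies in the groove with its red tip at (314,120), next to the red wall. Its top is at a level 43 mm, against 42 mm nominal. A check of the blue half with the top camera, then I hand in.

Run:
```python
from h import *
im=grab('top');P=cloud(im)*1000
r=(P[...,2]>15)&(P[...,2]<80)&(abs(P[...,0]-492)<5)
for y in range(165,395,15):
    z=P[r];z=z[abs(z[:,1]-y)<4]
    if len(z):print(y,np.median(z[:,2]).round(1),end=' | ')
z=np.array([np.median(P[r&(abs(P[...,1]-y)<6)][:,2]) for y in (200,225,325,350)])
if abs(z-41.5).max()<3: print(robot.close_job())
else: print('no',z)
```

```text
285 43.2 | 300 41.6 | 315 42.8 | 330 41.2 | 345 42.6 | 360 43.0 | 375 40.0 | 390 50.4 | no [        nan         nan 42.0317646  41.65203011]
  return _methods._mean(a, axis=axis, dtype=dtype,
  ret = ret.dtype.type(ret / rcount)
```

The arm hides the red half from the top camera, but the wrist camera already measured it. The blue half is down at 42 mm too, so the rod lies fully down.

```bash
python3 -c "
from workcell import robot
print(robot.close_job())"
```

```text
the job is handed in; nothing more can be done
None
```

The job is handed in: the rod was rested level in the V-blocks, retaken by its black band, and let go fully down and level in the tray groove, red tip to the red end; the flanges and bottle were not touched, and it took about 19 s.

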